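# Wind the step level with the crate

### The arm

A 7-joint arm with a two-finger parallel gripper is mounted at the origin on the work surface. World frame = base frame: x ahead of the robot, y to its left, z up, the work surface at z = 0. Lengths are in mm, angles in rad, forces in N, time in s.
With the tool pointing down it reaches from about 425 to 825 mm from the base axis. Payload 3.6 kg.
Tool frame: the origin (TCP) lies midway between the tips of the shut fingers; the grasp point (between the pads) lies 19 mm behind it; z points along the fingers, y is the line along which they close (so a half turn about z gives the same grasp; the last joint's range is limited). The gripper opens to 93 mm and grips with 3 to 60 N. Pads are 15 mm wide; open, the fingers measure 128 mm over their backs; the gripper's body (75 mm by 188 mm) begins 65 mm behind the grasp point.
Start: joints at [1.296, 0.615, -0.013, 1.423, 0.008, 1.103, -0.04], TCP at [160.07, -629.952, 218.64] pointing down, gripper open.
Joint ranges: [-3.12, 3.12], [-0.3, 2.06], [-1.34, 1.32], [0.26, 2.42], [-1.36, 4.5], [0.01, 1.98], [-2.84, 2.84]. Speed limits (rad/s): [2.79, 2.79, 3.14, 3.14, 3.14, 3.14, 3.14].

### API

Orientations are given as a unit quaternion [x, y, z, w].
In Python, from rig import * gives the robot as it stands. The module is installed in compiled form; this text tells all that it offers. Calls block until the motion is done:
- move_ptp(position, orientation): joint-space move of the TCP to a pose.
- move_l(position, rotation=None, v=150, until_force=None): straight line of the TCP; rotation=None keeps the orientation; v is the mean speed in mm/s. With until_force (N) it stops when the force on the tool has changed by that much, and returns True; else False.
- set_joints(angles): joint-space move.
- set_gripper(opening, grasp_force=None): opening from 0.0 (shut) to 1.0 (fully open); grasp_force is the grip in N (None keeps the last); returns when the fingers have stopped.
- pause(seconds).
- solve_ik(position, orientation): joint angles nearest the present ones, or None.
- sense(): the state.
- get_image(name): name is "scene" or "side" or "wrist"; returns (picture, depth): 480x640x3 uint8, blue, green, red; 480x640 float32, mm along the optical axis (not along the pixel's ray), 0 where there is no reading.
- camera_params(name): a dict with "vertical_fov" (degrees; the focal length in pixels is half the picture's height over the tangent of half this angle, whatever the lens; pixels are square), "cx", "cy" (the principal point, pixels), "cam_to_world" (4x4, takes a point from camera to world coordinates); the wrist camera has in their place "tool_from_camera" (4x4, takes a point from camera to tool coordinates, whose origin is the TCP and whose axes are the flange's). Camera axes: x right, y down, z forward; pixel columns grow to the right and rows downward; lengths in mm; the calibration is good to about 2 mm. A picture is of the moment at which its call begins: read the wrist's pose just before it. camera_params takes no time and is no camera call.
A pose or a line that the arm cannot do raises PlanningError and nothing moves.
- job_done(): hands the job in; it is judged then, once.
The state is a dict: "time_s": time; "qpos": joint angles; "joint_vel": joint speeds; "joint_torque": joint torques, N m; "tool_pos": TCP position; "tcp_rot": TCP orientation; "ft_force": force on the tool from outside, world axes, zero at the start; "wrist_torque": the same for the moment, N m; "width": opening from 0.0 (shut) to 1.0 (fully open); "grip_force": force on a finger pad.
Only numpy, scipy, OpenCV 4.12 (cv2) and the standard library are available. Lean on these libraries where they do the work, as an engineer would, in place of code of your own. Each camera call takes 0.05 s, during which the arm holds its last target. There are 200 camera calls.

### The job

Pick up the loose crank from the wooden crate, push it fully home on the square drive shaft of the wind-up step, and wind it clockwise by its handle, full circle after full circle, until the step's top is level with the top of the crate. Leave the crank fully home on the shaft, let go of it, and leave everything else standing where it is.

Things in the scene. Friction and masses are not known exactly. Their poses are not given: they have to be found in the camera images.
- crank: Loose black iron crank, 0.3 to 0.45 kg, lying flat on the crate, handle upright. Origin: middle of its hub's underside; +x along the arm to the handle, +z up along hub and handle axes. Arm: flat bar 24 mm wide, 12 mm thick, flush with the hub's underside, reaching 104 mm from the origin. The underside goes onto the shaft first, in any of four quarter turns.
- crank_hub (a point): Middle of the crank's hub, 20 mm above its underside; axes as the crank's. The hub is a square block 34 x 34 mm, 40 mm high, its sides parallel to the crank's x and y, with an 18 x 18 mm square hole right through it along z, parallel to its sides. Carry the crank by the hub.
- crank_handle (a point): Point on the axis of the crank's handle, 50 mm above the crank's underside plane and 90 mm from the hub's axis; axes as the crank's. The handle is a black sleeve, 27 mm diameter, from 14 to 86 mm above the underside plane; it spins freely on the crank about its own axis.
- drive_seat (a point): Step's square drive shaft: point on its axis at the top of its round shoulder (32 mm wide, 150 mm above the tiles), where the fully home crank's underside rests. +z out along the shaft, leaning 35 degrees from vertical sideways to the robot's left (+y, within the step's yaw of 12 degrees); x, y parallel to its flats, turning with it. Above the shoulder it is 16 x 16 mm for 28 mm, then tapers to 10 x 10 mm at 37 mm.
- drive (a joint): Turn of the drive shaft, rad; grows clockwise, seen looking down on the shaft's end. Each clockwise turn (6.283) raises the step's top 15 mm; anticlockwise lowers it. 0 is wound right down, stop at 27.2; starts between 2 and 8.4. Winding takes about 3 N at the handle; the shaft stays where it is left. The crank, fully home, turns full circles clear of the step.
- step_top (a point): Middle of the near edge (towards the shaft) of the top face of the wind-up step's platform, 200 x 240 mm with rubber tread, which moves straight up and down, 100 to 165 mm above the tiles, beyond the shaft; axes as the step's: z up, x away from the shaft. At the start 30 to 45 mm lower than the crate's top. This edge lies 135 mm level behind the shaft's shoulder.
- crate_top (a point): Centre of the top face of the fixed wooden step crate, 320 x 440 mm (along the crate's x, y) and 150 mm above the tiles. A row of things and a desk lamp stand along its far edge, x = +50 mm and beyond.
- phone_stand: Orange plastic phone stand, 80 x 72 mm, 115 mm high, on the crate; leave alone. Origin: middle of its underside.
- collar: Black iron spring collar, 66 mm ring, 26 mm high, two grips to +x, on the crate; leave alone. Origin: middle of the ring's underside.
- tumbler: Clear acrylic tumbler, 72 mm across, 115 mm high, on the crate; leave alone. Origin: middle of its underside.
- massage_ball_center (a point): Centre of the purple knobbly massage ball, 74 mm across, on the crate; leave alone.
- lamp: Desk lamp fixed on the crate's far edge, base 96 mm across, shade above it leaning over the crate's end, 240 mm high. Origin: middle of its underside.
- bottle: Metal water bottle, 68 mm across, 200 mm high, on the tiles far back in the middle; leave alone. Origin: middle of its underside.
- chalk_tub: White chalk tub, 74 mm across, 75 mm high, on the tiles in front in the middle; leave alone. Origin: middle of its underside.
Things that resemble listed ones, but are neither listed nor needed, are in the scene too. What is shaped like the crank but blue is not meant.

How it is judged (in metres and radians):
On the way, in this order (a step that is already met when the one before it is completed fails the run):
1. the crank is fully home on the square shaft (distance between crank and drive_seat below 0.006 m and angle between the z axis of crank and the z axis of drive_seat, either way round below 0.12 rad), for 0.2 s.
2. the step has been wound up by a first full circle with the crank on the shaft (all of step 1 and distance of step_top from where it was at the start of the episode above 0.015 m), for 0.1 s.
At the end, for the whole second after the job is handed in: The step's top is level with the crate's top to within 5 mm, the crank is fully home on the shaft (underside within 6 mm of the shoulder, axes within 7 degrees), at rest and released (all of step 1 and z of step_top in the frame of crate_top between -0.005 and 0.005 m and linear speed of crank below 0.02 m/s and angular speed of crank below 0.15 rad/s); the robot touches nothing.
It fails at once if a bystander was pushed more than 30 mm from its place (distance of any of phone_stand, collar, tumbler, massage_ball_center, bottle, chalk_tub from where it was at the start of the episode above 0.03 m).
It fails at once if a bystander was tipped over (angle between any of phone_stand, collar, tumbler, bottle, chalk_tub's own z axis and vertical above 0.5 rad).
It also fails if it takes over 70 s, if anything falls off the work surface, if the arm or the gripper's body presses on something with over 40 N, if the wrist force passes 120 N, or if a joint passes its speed limit or range.

## Working session

There is one attempt and no reset: what is moved stays moved. The work goes in short steps, each a Python script; the robot and the scene stay as the last script left them, time stands still between calls to the robot, and variables do not carry over. Pictures are saved under pics/ and viewed, at most 10 in all, crops included, and the job is handed in when it is done.

```bash
mkdir -p pics
python3 - <<'E'
from rig import *
import cv2,numpy as np
for n in("scene","side"):
    p,d=get_image(n); cv2.imwrite(f"pics/{n}0.png",p); np.save(f"pics/{n}0.npy",d)
    print(n,camera_params(n))
print(camera_params("wrist")); s=sense(); print(s)
E
```

```text
scene {'vertical_fov': 43.138922889669416, 'cx': 324.71375855331365, 'cy': 247.47646684971866, 'cam_to_world': array([[-7.25358604e-03,  8.46666642e-01, -5.32074227e-01,
         1.26879401e+03],
       [ 9.99854662e-01,  1.43503551e-02,  9.20442088e-03,
        -2.27429124e+01],
       [ 1.54285302e-02, -5.31930131e-01, -8.46647681e-01,
         1.34099530e+03],
       [ 0.00000000e+00,  0.00000000e+00,  0.00000000e+00,
         1.00000000e+00]])}
side {'vertical_fov': 52.69802516840169, 'cx': 330.0020398302541, 'cy': 233.33271462180437, 'cam_to_world': array([[-9.90078533e-01, -7.58781280e-02,  1.18266680e-01,
         3.70059195e+02],
       [-1.40514951e-01,  5.33350597e-01, -8.34141888e-01,
         9.56001567e+02],
       [ 2.15520582e-04, -8.42484213e-01, -5.38720989e-01,
         7.48722835e+02],
       [ 0.00000000e+00,  0.00000000e+00,  0.00000000e+00,
         1.00000000e+00]])}
{'vertical_fov': 65.88761404182229, 'cx': 321.53168262453977, 'cy': 239.28964443862853, 'tool_from_camera': array([[ 4.38476026e-04, -9.54540669e-01, -2.98080391e-01,
         8.20588801e+01],
    
[... 280 characters left out ...]
ay([ 1.29548181,  0.61581857, -0.01258408,  1.42470639,  0.00809425,
        1.10339532, -0.0404123 ]), 'joint_vel': array([ 0.00095084, -0.00086767,  0.00017196, -0.00435424, -0.00073098,
        0.00114266,  0.00066362]), 'joint_torque': array([ 1.11469479e-03, -4.60041547e+01,  2.09897887e-01, -1.66244817e+01,
       -6.11924613e-02,  1.69839570e-02,  1.24140461e-04]), 'tool_pos': array([ 159.88987676, -629.30815324,  217.61034211]), 'tcp_rot': array([ 9.92269270e-01,  1.24098347e-01, -1.61629832e-04, -1.12719938e-03]), 'ft_force': array([-0.24424247,  0.4312502 ,  0.04993047]), 'wrist_torque': array([ 0.03295549, -0.00965509,  0.01706398]), 'grip_force': 0.0, 'width': 1.0009417229012176}
```

View pics/scene0.png

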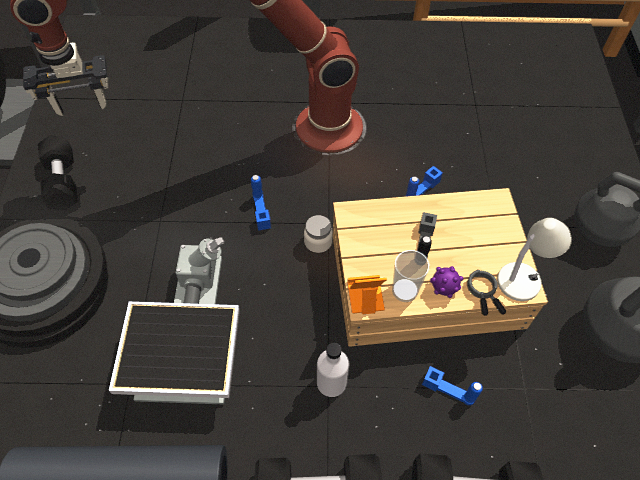

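View pics/side0.png

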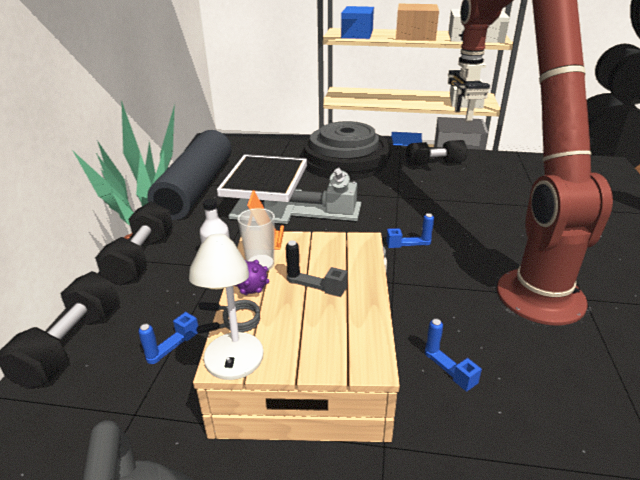

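The scene view shows what could be taken for the crank. The black one lies on the crate, with its hub at (428,222) and its handle at (425,243). The blue look-alikes are at (262,215), (425,185) and (450,385), and the black collar is at (482,285). I choose the black one on the crate. The shaft tip is at about (215,243), leaning right.

```bash
cat > h.py <<'E'
from rig import *
import cv2,numpy as np
from scipy.spatial.transform import Rotation as R
def T_tool(s=None):
    s=s or sense(); T=np.eye(4); T[:3,:3]=R.from_quat(s["tcp_rot"]).as_matrix(); T[:3,3]=s["tool_pos"]; return T
def shot(n,save=None):
    cp=camera_params(n); M=T_tool()@cp["tool_from_camera"] if n=="wrist" else cp["cam_to_world"]
    p,d=get_image(n)
    if save: cv2.imwrite(f"pics/{save}.png",p); np.savez(f"pics/{save}.npz",d=d,M=M)
    return p,d,M
def cloud(n,d,M):
    cp=camera_params(n); f=240/np.tan(np.radians(cp["vertical_fov"])/2)
    v,u=np.mgrid[:480,:640]; X=np.stack([(u-cp["cx"])/f*d,(v-cp["cy"])/f*d,d],-1)
    return X@M[:3,:3].T+M[:3,3]
def proj(n,P,M):
    cp=camera_params(n); f=240/np.tan(np.radians(cp["vertical_fov"])/2)
    c=(np.atleast_2d(P)-M[:3,3])@M[:3,:3]; return np.c_[c[:,0]/c[:,2]*f+cp["cx"],c[:,1]/c[:,2]*f+cp["cy"]]
def frame(z,xhint):
    z=z/np.linalg.norm(z); x=xhint-z*(xhint@z); x/=np.linalg.norm(x); return np.c_[x,np.cross(z,x),z]
def q(Rm): return R.from_matrix(Rm).as_quat()
E
python3 - <<'E'
from h import *
for n in("scene","side"):
    p=cv2.imread(f"pics/{n}0.png"); d=np.load(f"pics/{n}0.npy"); C=cloud(n,d,camera_params(n)["cam_to_world"]); Z=C[...,2]
    g=p.max(-1)<90; ok=d>0
    # crate top: woody colour near z150
    w=ok&(abs(Z-150)<8)&(p[...,2].astype(int)-p[...,0]>50)
    big=cv2.minAreaRect(C[w][:,:2].astype(np.float32)); print(n,"crate",np.median(Z[w]),big)
    roi=np.zeros_like(ok)
    if n=="scene": roi[205:258,410:445]=1
    else: roi[235:300,280:352]=1
    for a,b in((155,170),(180,196),(228,242)):
        m=ok&roi&g&(Z>a)&(Z<b)
        print(a,m.sum(),np.median(C[m],0) if m.any() else "")
    m=ok&(Z>60)&(Z<200)&(C[...,1]>-520)&(C[...,1]<-80)&(C[...,0]>350)&(C[...,0]<1000)
    print("step pts",m.sum())
    for a,b in((100,125),(145,155),(155,165),(165,175),(175,190)):
        k=m&(Z>a)&(Z<b); print(a,k.sum(),C[k].mean(0) if k.any() else "")
    k=m&(Z>85)&(Z<135)&(C[...,0]>550); print("platform",np.percentile(C[k],[2,50,98],axis=0),cv2.minAreaRect(C[k][:,:2].astype(np.float32)))
E
```

```text
scene crate 149.85594160060782 ((356.8069763183594, 226.58419799804688), (657.4523315429688, 441.9410400390625), 6.767019271850586)
155 88 [482.21033973 224.9948661  162.91072373]
180 68 [477.73391204 227.88221669 185.58997142]
228 59 [558.12748336 204.53273197 233.7684788 ]
step pts 15609
100 12866 [ 794.86339625 -332.94147112  115.89382268]
145 145 [ 524.76941281 -285.53684995  149.99003547]
155 47 [ 523.53789621 -272.70114106  158.75592775]
165 38 [ 525.57984251 -257.713698    170.32070449]
175 38 [ 522.88968668 -251.69806635  179.26499269]
platform [[ 653.74774566 -485.07544702   90.54840333]
 [ 790.96886239 -330.54610609  116.09542654]
 [ 997.29114335 -207.46893273  125.32072572]] ((775.0146484375, -300.0314025878906), (449.9169006347656, 439.66705322265625), 0.004929366521537304)
side crate 149.74940939799762 ((244.6864776611328, -1020.89453125), (1057.916748046875, 2944.492431640625), 3.9563779830932617)
155 285 [486.07485417 232.07560989 161.05133004]
180 214 [469.20461292 221.9246552  186.04208408]
228 64 [546.98583032 216.78183487 233.11766836]
step pts 5857
100 3710 [ 793.09960868 -314.08622308  114.85006366]
145 53 [ 513.9425084  -273.91959833  149.39115446]
155 20 [ 516.5892984  -258.47285625  159.4448495 ]
165 21 [ 517.32863778 -248.53298577  170.76524973]
175 18 [ 517.97242032 -248.61929899  179.17984145]
platform [[ 648.40200407 -489.38520117   87.38176137]
 [ 793.72196137 -301.22982139  115.7157561 ]
 [ 996.7875503  -202.62287269  125.7222965 ]] ((775.0145263671875, -298.9654541015625), (437.9074401855469, 449.9595642089844), 89.99897003173828)
```

Run:
```python
from h import *
seat=np.array([521,-273,150.]); ax=np.array([0,np.sin(np.radians(35)),np.cos(np.radians(35))])
for a in range(0,360,30):
    xh=frame(ax,np.array([1,0,0.]))@np.array([np.cos(np.radians(a)),np.sin(np.radians(a)),0])
    Rm=frame(-ax,xh); o=[]
    for off in(-18,80): 
        j=solve_ik(seat+ax*(off+20),q(Rm)); o.append(None if j is None else np.round(j,2))
    # winding circle
    c=[]
    for b in range(0,360,30):
        P=seat+frame(ax,np.array([1,0,0.]))@np.array([90*np.cos(np.radians(b)),90*np.sin(np.radians(b)),46]); c.append(solve_ik(P,q(Rm)) is not None)
    print(a,o,sum(c))
for a in range(0,360,45):
    Rm=frame(np.array([0,0,-1.]),np.array([np.cos(np.radians(a)),np.sin(np.radians(a)),0])); j=solve_ik([474,225,155],q(Rm)); print(a,None if j is None else np.round(j,2))
Rm=frame(-ax,np.array([-1.,0,0])); 
for xh in ([1.,0,0],[-1.,0,0],[0,1.,0],[0,-1.,0]):
    try: move_ptp(seat+ax*120,q(frame(-ax,np.array(xh)))); print(xh); break
    except PlanningError as e: print(xh,e)
p,d,M=shot("wrist","w1"); print(sense()["time_s"],sense()["qpos"])
```

```text
0 [array([-0.26,  0.67,  0.62,  1.93,  0.45,  0.54, -1.73]), array([-0.25,  0.49,  0.4 ,  1.86,  0.58,  0.84, -1.86])] 12
30 [array([-0.18,  0.64,  0.48,  1.92,  0.59,  0.59, -1.34]), array([-0.13,  0.48,  0.21,  1.86,  0.68,  0.9 , -1.43])] 12
60 [array([-0.06,  0.61,  0.29,  1.92,  0.75,  0.67, -0.97]), array([ 0.02,  0.47,  0.01,  1.85,  0.77,  0.97, -1.  ])] 12
90 [array([ 0.02,  0.6 ,  0.17,  1.92,  0.84,  0.72, -0.52]), array([ 0.07,  0.47, -0.07,  1.85,  0.8 ,  0.99, -0.5 ])] 12
120 [array([ 0.08,  0.59,  0.08,  1.92,  0.89,  0.76, -0.04]), array([ 0.14,  0.47, -0.17,  1.85,  0.84,  1.03, -0.01])] 12
150 [array([ 0.25,  0.6 , -0.18,  1.91,  1.01,  0.88,  0.38]), array([ 0.28,  0.49, -0.38,  1.84,  0.91,  1.1 ,  0.44])] 12
180 [array([ 0.36,  0.62, -0.36,  1.91,  1.08,  0.96,  0.84]), array([ 0.34,  0.51, -0.47,  1.84,  0.94,  1.14,  0.93])] 12
210 [array([ 0.71,  0.79, -0.96,  1.9 ,  1.3 ,  1.35,  1.22]), array([ 0.7 ,  0.72, -1.15,  1.83,  1.19,  1.54,  1.25])] 12
240 [array([ 0.79,  0.88, -1.15,  1.89,  1.37,  1.51,  1.71]), array([ 0.7 ,  0.72, -1.15,  1.83,  1.19,  1.54,  
[... 168 characters left out ...]
 1.93, -0.15,  0.49, -2.2 ]), array([-0.43,  0.55,  0.69,  1.86,  0.39,  0.77, -2.72])] 12
330 [array([-0.37,  0.73,  0.8 ,  1.93,  0.19,  0.5 , -2.01]), array([-0.32,  0.51,  0.52,  1.86,  0.51,  0.81, -2.32])] 12
0 [-0.15  0.54 -0.51  1.85  0.35  0.83 -2.4 ]
45 [-0.07  0.57 -0.63  1.85  0.43  0.86 -1.7 ]
90 [ 0.06  0.63 -0.85  1.85  0.59  0.93 -1.07]
135 [ 0.14  0.7  -1.03  1.85  0.71  1.01 -0.4 ]
180 [ 0.14  0.7  -1.03  1.85  0.71  1.01  0.38]
225 [ 0.19  0.76 -1.15  1.85  0.79  1.08  1.09]
270 [ 0.19  0.76 -1.15  1.85  0.79  1.08  1.87]
315 [-0.96  0.6   0.75  1.88 -0.53  0.87 -2.31]
[1.0, 0, 0]
2.1917 [-0.20435679  0.46069662  0.30141885  1.83817959  0.61655168  0.91912788
 -1.90447662]
```

View pics/w1.png

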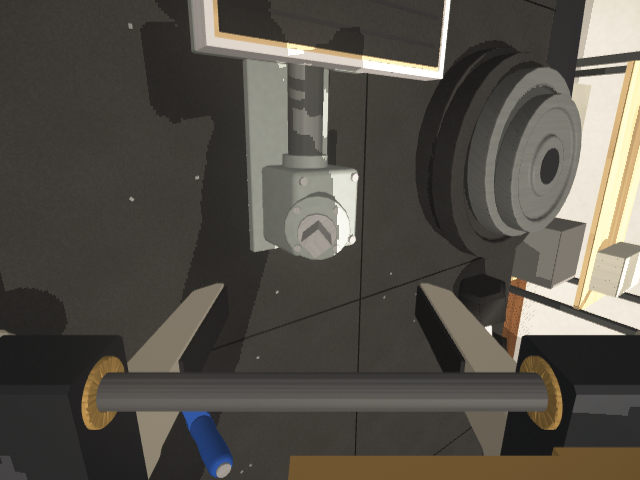

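The shaft tip is at (317,240), with its square end turned about 45° in the image. I'll fit the step's yaw, the seat and the shaft's turn.

Run:
```python
from h import *
p=cv2.imread("pics/scene0.png"); d=np.load("pics/scene0.npy"); C=cloud("scene",d,camera_params("scene")["cam_to_world"]); Z=C[...,2]
k=(d>0)&(Z>110)&(Z<122)&(C[...,1]>-520)&(C[...,1]<-150)&(C[...,0]>620)&(C[...,0]<950)
k=cv2.morphologyEx(k.astype(np.uint8),cv2.MORPH_OPEN,np.ones((5,5)))
nl,L,st,_=cv2.connectedComponentsWithStats(k); i=1+np.argmax(st[1:,4]); P=C[L==i]
r=cv2.minAreaRect(P[:,:2].astype(np.float32)); print("platform",np.median(P[:,2]),r,cv2.boxPoints(r).round())
b=cv2.boxPoints(r); e=b-np.roll(b,1,0); ang=np.degrees(np.arctan2(e[:,1],e[:,0])); print(ang)
p=cv2.imread("pics/w1.png"); z=np.load("pics/w1.npz"); M=z["M"]; D=cloud("wrist",z["d"],M)
roi=D[185:275,275:365].reshape(-1,3)
yaw=np.radians(((ang+45)%90-45).mean()); print("yaw",np.degrees(yaw))
for yw in (yaw,):
    lean=np.array([-np.sin(yw),np.cos(yw),0]); ax=lean*np.sin(np.radians(35))+np.array([0,0,np.cos(np.radians(35))])
    F=frame(ax,np.array([np.cos(yw),np.sin(yw),0])); s0=np.array([521,-273,150.])
    Q=(roi-s0)@F
    for a,bb in((-6,-3),(-3,0),(0,2),(2,5),(5,10),(10,15),(15,20),(20,25),(25,30),(30,34),(34,36),(36,38),(38,41)):
        m=(Q[:,2]>a)&(Q[:,2]<bb)&(np.hypot(Q[:,0],Q[:,1])<30); 
        if m.sum()>4: print(a,bb,m.sum(),Q[m].mean(0).round(1),cv2.minAreaRect(Q[m][:,:2].astype(np.float32)))
c=cv2.resize(p[195:275,275:365],None,fx=7,fy=7,interpolation=cv2.INTER_CUBIC); cv2.imwrite("pics/w1c.png",c)
```

```text
platform 116.29633613367093 ((753.9336547851562, -329.4365539550781), (247.37747192382812, 208.7422332763672), 88.86672973632812) [[ 647. -451.]
 [ 856. -455.]
 [ 861. -208.]
 [ 652. -204.]]
[-91.133255   -1.1332629  88.86674   178.86673  ]
yaw -1.1332645
-3 0 46 [ 7.7  3.7 -0.9] ((5.069299697875977, 3.8271446228027344), (30.192174911499023, 16.506269454956055), 84.73910522460938)
0 2 419 [4.1 3.7 1.1] ((0.49271106719970703, 4.23154354095459), (25.91368865966797, 30.703672409057617), 7.173331260681152)
2 5 83 [3.9 4.  2.7] ((2.244234561920166, 4.022690773010254), (21.8807373046875, 29.704496383666992), 6.01992130279541)
5 10 44 [3.6 3.5 7.7] ((3.6064748764038086, 3.5160398483276367), (21.99066925048828, 11.04294204711914), 84.89323425292969)
10 15 40 [ 3.3  4.1 12.4] ((3.765676498413086, 3.716610908508301), (21.633010864257812, 10.808011054992676), 86.63191223144531)
15 20 56 [ 3.6  3.5 17.4] ((3.5869064331054688, 2.991180419921875), (22.07916259765625, 11.250747680664062), 84.22136688232422)
20 25 50 [ 3.3  3.1 22.6] ((3.5388054847717285, 2.6207151412963867), (21.755319595336914, 10.733747482299805), 81.69031524658203)
25 30 76 [ 3.1  3.8 28.1] ((-1.7190172672271729, 3.869523048400879), (15.597301483154297, 16.01224708557129), 38.66057586669922)
30 34 125 [ 1.5  3.8 32. ] ((-1.7396900653839111, 3.6940817832946777), (15.851665496826172, 15.788366317749023), 39.47171401977539)
34 36 52 [ 0.8  3.7 34.9] ((-1.690368890762329, 3.8720383644104004), (13.522783279418945, 13.559048652648926), 41.46348571777344)
36 38 128 [-0.9  3.7 37.3] ((-1.6404328346252441, 3.8137168884277344), (11.854071617126465, 11.762513160705566), 40.31792068481445)
38 41 125 [-1.9  3.7 38.6] ((-1.729825735092163, 3.6870250701904297), (10.402807235717773, 10.304647445678711), 38.13247299194336)
```

View pics/w1c.png

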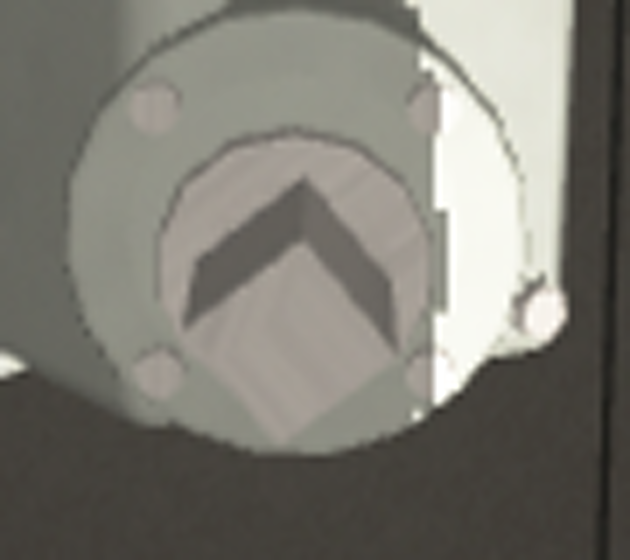

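The square tip is clearly seen, with its corners at 45° and the seat well resolved. Next is a close view of the crank.

Run:
```python
from h import *
z=np.load("pics/w1.npz"); D=cloud("wrist",z["d"],z["M"])[185:275,275:365].reshape(-1,3)
yw=np.radians(-1.13); lean=np.array([-np.sin(yw),np.cos(yw),0]); ax=lean*np.sin(np.radians(35))+np.array([0,0,np.cos(np.radians(35))])
F=frame(ax,np.array([np.cos(yw),np.sin(yw),0])); s0=np.array([521,-273,150.]); Q=(D-s0)@F
for a,b,r in((.0,2.6,15.5),(37.2,41,8)):
    m=(Q[:,2]>a)&(Q[:,2]<b)&(np.hypot(Q[:,0]+1.7,Q[:,1]-3.75)<r); P=D[m]
    if a<1: m2=np.hypot(Q[m][:,0]+1.7,Q[m][:,1]-3.75)>12.5; P=P[m2]
    n=np.linalg.svd(P-P.mean(0))[2][2]; n*=np.sign(n[2]); print(len(P),n, "tilt",np.degrees(np.arccos(n[2])),"lean yaw",np.degrees(np.arctan2(-n[0],n[1])), np.median(Q[m][:,2]))
hub=np.array([474,225,0.]); th=np.radians(167)
Rm=frame(np.array([0,0,-1.]),np.array([np.cos(th),np.sin(th),0]))
s=sense(); move_l(np.array(s["tool_pos"])+[0,40,130],v=250)
move_ptp(hub+[0,0,265],q(Rm)); p,d,M=shot("wrist","w2"); C=cloud("wrist",d,M); np.save("pics/w2C.npy",C)
Z=C[...,2]; dark=(p.max(-1)<100)&(d>0)&(np.hypot(C[...,0]-510,C[...,1]-215)<110)
for a,b in((158,167),(186,194),(232,240)):
    m=dark&(Z>a)&(Z<b); P=C[m]; print(a,m.sum(),P.mean(0).round(1) if len(P) else "",cv2.minAreaRect(P[:,:2].astype(np.float32)) if len(P) else "")
print(sense()["time_s"])
```

```text
246 [0.01631539 0.57116502 0.8206731 ] tilt 34.84776988269839 lean yaw -1.636215040145832 1.187037768492809
207 [0.03237846 0.57197183 0.81963398] tilt 34.95182950311951 lean yaw -3.2399698434903352 38.16999563504387
158 2102 [509.4 217.8 160.9] ((522.5547485351562, 225.63296508789062), (163.64761352539062, 64.58319091796875), 6.875023365020752)
186 2095 [475.4 226.4 188.9] ((532.670654296875, 220.35572814941406), (74.40738677978516, 176.61557006835938), 68.23841094970703)
232 232 [595.6 161.4 236. ] ((595.99658203125, 166.6697235107422), (5.579649448394775, 32.22124481201172), 1.8655688762664795)
5.0833
```

View pics/w2.png

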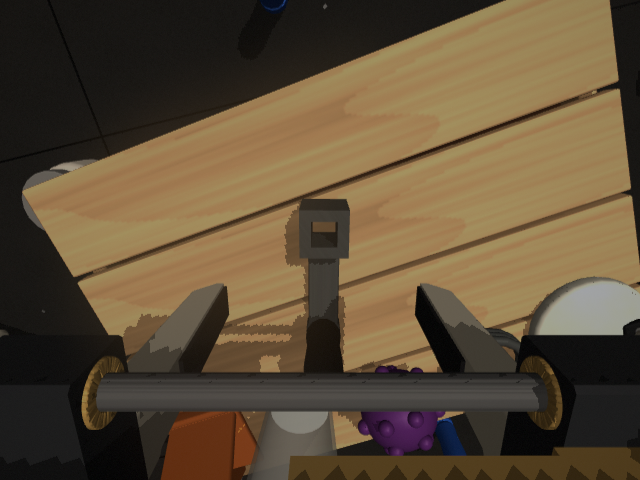

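This is the black crank: the hub with its square hole is at (325,232), and the arm runs down to the handle at (323,350). It lies nearly aligned with the tool, and the jaws are clear of the ball and the stand. I'll fit the hub precisely and grasp it.

Run:
```python
from h import *
p=cv2.imread("pics/w2.png"); C=np.load("pics/w2C.npy"); sub=C[190:268,290:360].reshape(-1,3)
P=sub[(sub[:,2]>186.5)&(sub[:,2]<194)]; print(len(P),np.median(P[:,2]))
r=cv2.minAreaRect(P[:,:2].astype(np.float32)); print(r)
A=C[268:325,300:350].reshape(-1,3); A=A[(A[:,2]>157)&(A[:,2]<166)]
n=np.linalg.svd(A[:,:2]-A[:,:2].mean(0),full_matrices=False)[2][0]; print("arm",len(A),A.mean(0),cv2.minAreaRect(A[:,:2].astype(np.float32)))
e=((r[2]+13+45)%90-45)-13; print("hub ang",e)
c=np.array(r[0]); t=np.radians(e); 
print("arm centre lateral offset from hub axis",np.cross([np.cos(t),np.sin(t)],A.mean(0)[:2]-c))
W=C[190:268,380:420].reshape(-1,3); print("crate z",np.median(W[:,2]), "hubtop-crate",np.median(P[:,2])-np.median(W[:,2]))
th=t+np.pi; Rm=frame(np.array([0,0,-1.]),np.array([np.cos(th),np.sin(th),0]))
tgt=np.array([c[0],c[1],np.median(P[:,2])-40+6])
move_l(tgt+[0,0,70],q(Rm),v=150)
print(move_l(tgt,v=80,until_force=8))
set_gripper(0.0,grasp_force=35)
s=sense(); print(s["tool_pos"],s["width"],s["grip_force"],s["ft_force"])
move_l(np.array(s["tool_pos"])+[0,0,60],v=80)
s=sense(); print(s["tool_pos"],s["width"],s["ft_force"],s["time_s"])
np.savez("grasp.npz",c=c,e=e,tgt=tgt)
```

```text
1810 188.74627764442084
((461.7316589355469, 228.9872283935547), (33.92152404785156, 34.830894470214844), 76.25517272949219)
arm 1594 [518.03896196 215.61062926 160.66325734] ((519.8021850585938, 214.42303466796875), (25.552438735961914, 50.15675354003906), 77.77088928222656)
hub ang -13.744827270507812
arm centre lateral offset from hub axis 0.38497322188696614
crate z 148.72516036339772 hubtop-crate 40.02111728102312
False
[461.76301922 228.98349591 154.74400503] 0.3639168942021971 34.983911971212365 [ 1.00038129 -0.03978219  0.4291648 ]
[461.22801502 228.65883461 214.13453193] 0.36590928359082825 [-0.43429635 -0.53374131 -4.2441803 ] 8.3917<stdin>:9: DeprecationWarning: Arrays of 2-dimensional vectors are deprecated. Use arrays of 3-dimensional vectors instead. (deprecated in NumPy 2.0)
```

```bash
cat >> h.py <<'E'
yw=np.radians(-1.5); _l=np.array([-np.sin(yw),np.cos(yw),0]); AX=_l*np.sin(np.radians(35))+np.array([0,0,np.cos(np.radians(35))])
F=frame(AX,np.array([np.cos(yw),np.sin(yw),0]))
_y0=np.radians(-1.13); _l0=np.array([-np.sin(_y0),np.cos(_y0),0]); _F0=frame(_l0*np.sin(np.radians(35))+np.array([0,0,np.cos(np.radians(35))]),np.array([np.cos(_y0),np.sin(_y0),0]))
TIP=np.array([521,-273,150.])+_F0@np.array([-1.7,3.75,38.3]); SEAT=TIP-37*AX
def toolR(deg): return frame(-AX,F@np.array([np.cos(np.radians(deg)),np.sin(np.radians(deg)),0]))
E
python3 - <<'E'
from h import *
s=sense(); move_l(np.array(s["tool_pos"])+[0,0,120],v=200)
Rm=toolR(129.7); print("seat",SEAT)
move_ptp(SEAT+AX*(52+5.5),q(Rm))
pause(0.3); s=sense(); print((s["tool_pos"]-SEAT)@F,s["ft_force"],s["width"],s["time_s"],s["qpos"])
p,d,M=shot("wrist","w3")
p2,d2,M2=shot("side"); 
u=proj("side",SEAT+AX*40,M2)[0]; print(u)
x,y=int(u[0]),int(u[1]); c2=cv2.resize(p2[y-60:y+60,x-80:x+80],None,fx=5,fy=5); cv2.imwrite("pics/s3.png",c2[:600,:800])
E
```

```text
seat [ 519.23860322 -269.14660216  148.91398602]
[ 0.27138988  0.24434115 57.85487247] [-0.63696181  0.16638277 -4.34538645] 0.3707351236700262 11.1917 [-0.05175465  0.52943929  0.16609049  1.8794433   0.73635213  0.84351812
  0.22708968]
[337.49794741 169.4409308 ]
```

View pics/s3.png

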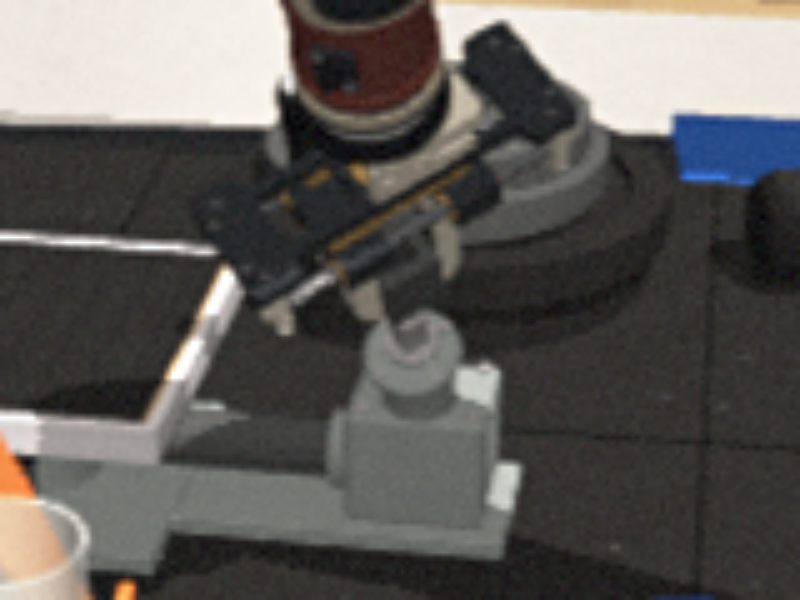

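The side view shows the hub held just above the shaft tip at about (410,320) in the crop, in line with it. I'll insert it.

Run:
```python
from h import *
def st(t): s=sense(); print(t,((s["tool_pos"]-SEAT)@F).round(2),(s["ft_force"]@F).round(1),round(s["time_s"],1)); return s
r=move_l(SEAT+AX*28,v=40,until_force=12); st(("a",r))
if not r:
    r=move_l(SEAT+AX*3,v=25,until_force=15); st(("b",r))
p,d,M=shot("wrist","w4")
```

```text
('a', False) [ 0.23  0.05 28.15] [ 0.1  2.2 -2.6] 12.2
('b', True) [-0.25  0.16  5.32] [-0.3 -1.8  4. ] 13.0
```

View pics/w4.png

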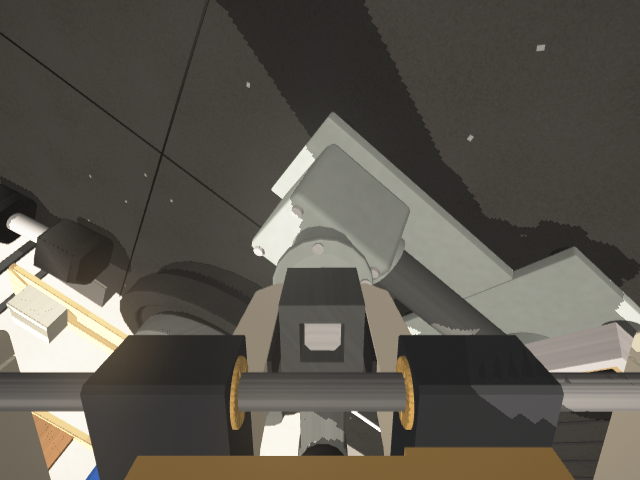

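Contact came at 5.3 mm, as expected for fully home, and the shaft end shows in the hub's hole at (322,337). I'll press it home, release, back off and check.

Run:
```python
from h import *
def st(t): s=sense(); print(t,((s["tool_pos"]-SEAT)@F).round(2),(s["ft_force"]@F).round(1),round(s["time_s"],1)); return s
s=sense(); r=move_l(s["tool_pos"]-AX*6,v=25,until_force=20); st(r)
set_gripper(0.6); st("open")
move_l(sense()["tool_pos"]+AX*110,v=200); st("up")
p,d,M=shot("wrist","w5"); C=(cloud("wrist",d,M)-SEAT)@F
m=(d>0)&(C[...,2]>34)&(C[...,2]<46)&(np.hypot(C[...,0],C[...,1])<30)
P=C[m]; print("hub top",len(P),np.median(P[:,2]),cv2.minAreaRect(P[:,:2].astype(np.float32)))
for n in("scene","side"):
    p,d,M=shot(n,n+"5"); C=(cloud(n,d,M)-SEAT)@F
    m=(d>0)&(C[...,2]>25)&(C[...,2]<92)&(abs(np.hypot(C[...,0],C[...,1])-90)<25)&(p.max(-1)<90); P=C[m]
    print(n,len(P)); 
    for a,b in((25,50),(50,80),(80,92)):
        k=P[(P[:,2]>a)&(P[:,2]<b)]
        if len(k): k=k.mean(0); print(a,k.round(1),np.degrees(np.arctan2(k[1],k[0]))%360)
P0=sense()["qpos"]; print(P0)
import itertools
for hd in (90,110,130,150,170):
    J=[]
    for b in range(0,360,15):
        pos=SEAT+F@np.array([90*np.cos(np.radians(b)),90*np.sin(np.radians(b)),36]); j=solve_ik(pos,q(toolR(hd))); J.append(j)
    ok=all(j is not None for j in J); print(hd,ok, np.round(np.min(J,0),2) if ok else "",np.round(np.max(J,0),2) if ok else "")
```

```text
True [-0.23  0.34  5.35] [-1.1 -0.9  5.1] 13.3
open [-0.95  1.31  4.58] [-0.2  0.1 -0.8] 13.9
up [ -1.75   1.1  113.75] [-1.  -0.6  0.1] 14.6
hub top 2187 40.280865657123364 ((1.4690313339233398, -0.2380390167236328), (34.021907806396484, 35.10499954223633), 43.14091873168945)
scene 216
25 [ 73.2 -71.2  37.3] 315.8140953053232
50 [ 74.3 -71.3  67.7] 316.20778641712224
80 [ 71.8 -70.5  82. ] 315.5253427529783
side 0
[-0.09536468  0.46657638  0.13706588  1.83121192  0.68131394  0.97696107
  0.26636646]
90 True [-0.27  0.44  0.27  1.63  0.58  0.63 -0.64] [ 0.01  0.7   0.37  2.14  0.8   0.87 -0.18]
110 True [-0.22  0.43  0.21  1.63  0.63  0.66 -0.34] [0.06 0.69 0.29 2.14 0.84 0.89 0.13]
130 True [-0.17  0.43  0.14  1.63  0.68  0.69 -0.03] [0.1  0.69 0.22 2.14 0.87 0.92 0.44]
150 True [-0.13  0.43  0.07  1.63  0.72  0.72  0.28] [0.15 0.68 0.14 2.14 0.9  0.94 0.76]
170 True [-0.08  0.42  0.    1.63  0.76  0.75  0.6 ] [0.2  0.68 0.07 2.14 0.93 0.97 1.07]
```

The hub top sits 40.3 mm above the shoulder, so the crank is home. The handle is at about 313°. I'll grasp it and start winding.

```bash
cat >> h.py <<'E'
def rim(deg,h=36,c=(0.3,0.)): return SEAT+F@np.array([c[0]+90*np.cos(np.radians(deg)),c[1]+90*np.sin(np.radians(deg)),h])
def wind(a0,a1,step=15,v=120,c=(0.3,0.),lim=25):
    n=max(1,int(round(abs(a1-a0)/step))); log=[]
    for a in np.linspace(a0,a1,n+1)[1:]:
        r=move_l(rim(a,c=c),v=v); s=sense(); f=s["ft_force"]@F; log.append((a,*f.round(1)))
        if np.linalg.norm(f)>lim: print("FORCE",a,f); break
    return log
E
python3 - <<'E'
from h import *
Rm=q(toolR(130)); move_l(rim(313,114),Rm,v=200)
r=move_l(rim(313,36),v=120,until_force=8); print("down",r)
set_gripper(0.0,grasp_force=15); s=sense(); print(s["width"],s["grip_force"],((s["tool_pos"]-SEAT)@F).round(2),(s["ft_force"]@F).round(1),s["time_s"])
L=wind(313,253); print(L); s=sense(); print(((s["tool_pos"]-SEAT)@F).round(2),s["width"],s["time_s"])
E
```

```text
down False
0.2875202592525735 14.984409213066101 [ 61.84 -65.82  36.2 ] [0.9 0.7 0.8] 16.725
[(np.float64(298.0), np.float64(0.7), np.float64(1.1), np.float64(2.2)), (np.float64(283.0), np.float64(0.9), np.float64(0.5), np.float64(4.6)), (np.float64(268.0), np.float64(1.4), np.float64(-0.2), np.float64(7.2)), (np.float64(253.0), np.float64(0.4), np.float64(-1.6), np.float64(8.9))]
[-24.74 -86.92  37.12] 0.28614535109116174 18.0917
```

```bash
cat >> h.py <<'E'
def wind2(a0,a1,h0,slope=-2.5/360,step=15,v=150,lim=28):
    n=max(1,int(round(abs(a1-a0)/step)))
    for a in np.linspace(a0,a1,n+1)[1:]:
        h=h0+slope*abs(a-a0); move_l(rim(a,h),v=v); s=sense(); f=s["ft_force"]@F
        if int(round(abs(a-a0)/step))%3==0: print(round(a),f.round(1),round(((s["tool_pos"]-SEAT)@F)[2]-h,1),end="; ")
        if np.linalg.norm(f)>lim: print("FORCE",a,f); break
    return a,h
E
python3 - <<'E'
from h import *
a,h=wind2(253,-47,36); s=sense(); print(a,h,s["width"],s["time_s"])
p,d,M=shot("scene","scene6"); C=cloud("scene",d,M); Z=C[...,2]
k=(d>0)&(abs(C[...,1]+330)<90)&(abs(C[...,0]-770)<60); print("step z",np.median(Z[k]))
p,d,M=shot("side","side6"); 
u=proj("side",SEAT+AX*40,M)[0].astype(int); c=cv2.resize(p[u[1]-60:u[1]+60,u[0]-80:u[0]+80],None,fx=5,fy=5); cv2.imwrite("pics/s6.png",c)
E
```

```text
208 [-5.7 -3.3 14.9] 0.5; 163 [-6.9  3.5 11.7] -0.3; 118 [-4.8  6.6  4.4] -0.5; 73 [0.3 3.8 8. ] 0.6; 28 [0.8 2.  9. ] 1.0; -17 [2.5 0.2 7.2] 0.7; -47.0 33.916666666666664 0.2927115433782231 24.2583
step z 131.10653677482458
```

View pics/s6.png

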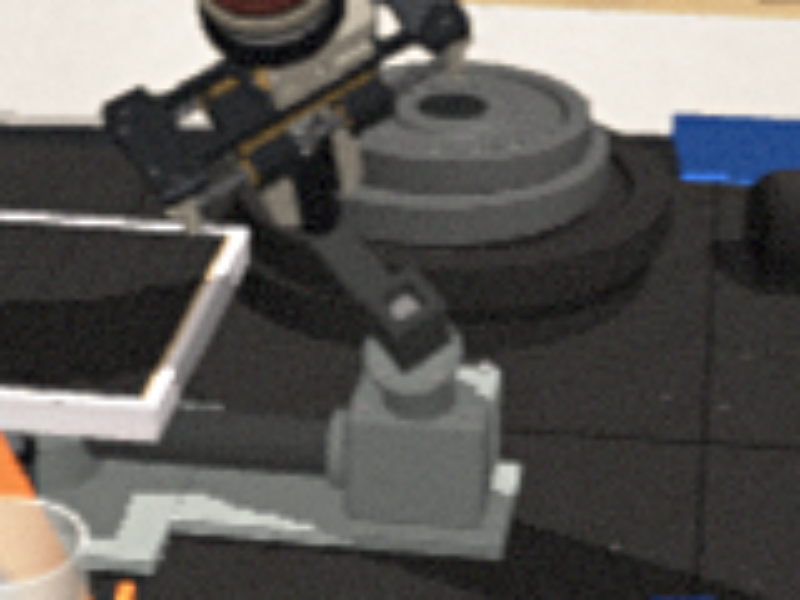

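The crank sits on the shoulder with the shaft end flush in the hub at (405,305), the handle is held, and the step has risen 15 mm. 450° remain.

Run:
```python
from h import *
a,h=wind2(-47,-497,33.9); pause(0.2); s=sense(); print(a,h,s["width"],s["time_s"])
p,d,M=shot("scene","scene7"); C=cloud("scene",d,M); Z=C[...,2]
k=(d>0)&(abs(C[...,1]+330)<90)&(abs(C[...,0]-770)<60); print("step z",np.median(Z[k]))
p,d,M=shot("side","side7"); C=cloud("side",d,M); Z=C[...,2]
k=(d>0)&(abs(C[...,1]+330)<90)&(abs(C[...,0]-770)<60); print("step z side",np.median(Z[k]))
```

```text
-92 [ 0.8 -1.7  7.7] 0.7; -137 [-2.9 -2.7 12.1] 0.6; -182 [-4.9  1.9 13.1] -0.1; -227 [-1.7  4.2  5.5] -0.7; -272 [-0.2  4.   7.8] -0.3; -317 [0.7 2.9 8.9] 0.7; -362 [ 3.2 -0.   7.6] 0.9; -407 [ 3.6 -2.7  6.9] 0.5; -452 [ 0.3 -3.5  9.9] 0.6; -497 [-2.2 -1.9 13. ] 0.5; -497.0 30.775 0.30432804496718086 33.8083
step z 149.6029229956489
step z side 148.97696033710014
```

Run:
```python
from h import *
set_gripper(0.6); move_l(sense()["tool_pos"]+AX*90,v=150); move_l(SEAT+AX*130,v=150); pause(0.3)
p,d,M=shot("wrist","w8"); C=(cloud("wrist",d,M)-SEAT)@F
m=(d>0)&(C[...,2]>32)&(C[...,2]<50)&(np.hypot(C[...,0],C[...,1])<30)&(p.max(-1)<110)
P=C[m]; n=np.linalg.svd(P-P.mean(0),full_matrices=False)[2][2]; n*=np.sign(n[2])
print("hub top",len(P),np.median(P[:,2]),"tilt",np.degrees(np.arccos(n[2])),cv2.minAreaRect(P[:,:2].astype(np.float32)))
p,d,M=shot("scene","scene8"); C=cloud("scene",d,M); Z=C[...,2]
k=(d>0)&(abs(C[...,1]+330)<90)&(abs(C[...,0]-770)<60); print("step z",np.median(Z[k]),sense()["ft_force"],sense()["time_s"])
```

```text
hub top 1730 40.035631338633344 tilt 1.6645760953143856 ((-0.677281379699707, -0.5692958831787109), (33.99040222167969, 34.737098693847656), 41.640193939208984)
step z 149.61781559715303 [ 0.02488192 -0.65948981 -0.70159073] 36.475
```

View pics/scene8.png

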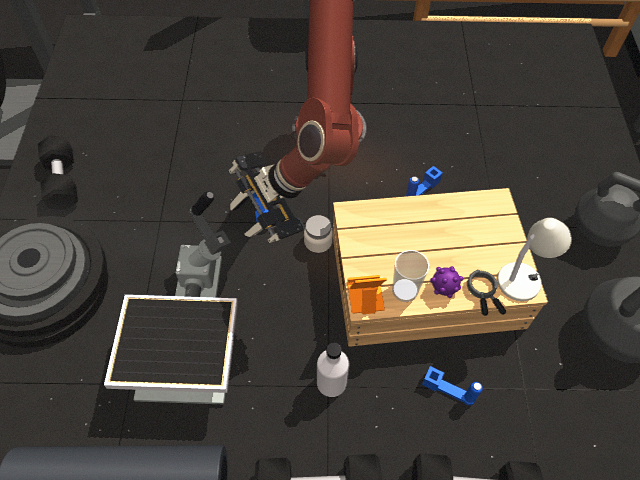

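The final view shows the crank on the shaft at (215,240) with its handle at (203,203). The gripper is clear, the step is level with the crate, and the bystanders are where they were.

```bash
python3 -c "
from rig import *
print(job_done())"
```

```text
the job is handed in; nothing more can be done
None
```

I handed the job in at about 36 s with no verdict shown: the crank is home on the shaft (hub top 40.0 mm above the shoulder, 1.7° tilt) and released, the step's top is within about 0.5 mm of the crate's by the scene camera, and nothing else looks moved.

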